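# Pin the swivel stand and open the safety cap of the cleaner bottle

## Task

Open the amber bottle of screen cleaner: first take the red-headed locking pin out of its wooden block and push it fully home through the steel eyelet of the bottle's swivel stand, so that the bottle cannot turn, and let go of it. Then press the white safety cap down, twist it counterclockwise (seen from above) while it is pressed, and lift it off. Finish while still holding the cap, level and at rest, straight above the open bottle and about 8 cm up, with the pin left in place and the glue stick, eraser and sticky notes undisturbed.

Things in the scene. Friction and masses are not known exactly. Their poses are not given: they have to be found in the camera images.
- stand: grey foot of the swivel stand, fixed: disc of radius 46 mm, 24 mm high, with an arm along its own -y to a square boss (44 mm wide, 24 mm high) with a vertical hole (diameter 13 mm, down to the worktop) 90 mm from the disc's centre. Origin: centre of the disc on the worktop, on the bottle's axis; z up.
- swivel (a joint): turning angle (rad) of the steel turntable with the clamped bottle and the eyelet on the foot, about the vertical bottle axis, positive counterclockwise from above; starts at 0, where eyelet and boss hole are in line. It turns easily (0.03 N m) until the pin is in, then has about 0.05 rad of play.
- eyelet (a point): centre of the top face of the steel eyelet ring on the turntable: outer diameter 30 mm, hole diameter 13 mm, 8 mm thick, top face 34 mm above the worktop, 90 mm from the bottle's axis; 2 mm below it is the boss with its own hole. Axes of the turntable, z up.
- neck (a point): point on the axis of the amber bottle (60 mm in diameter), 92 mm above the worktop, where the lower rim of the closed, unpressed cap lies. Axes of the turntable, z up; its x lines up with the cap's x while locked. Bottle shoulder: z = 66 mm at full width, 83 mm at the neck; neck ends at 104 mm, the spring nozzle in it at 119 mm when open.
- cap: loose white ribbed cap, red disc on top, 43 mm in diameter, 26 mm high. Origin: centre of lower rim; z up. A spring (4 N, then 0.8 N per mm) holds its two inner lugs (on its x) locked: press 6 to 8 mm down (under 5 mm it stays locked, stop at 9 mm, 11 N), keep it down, turn counterclockwise from above by 1.15 rad (0.9 to 1.4 is free, hard stop 1.45), then lift.
- pin: loose upright locking pin: steel shank 9 mm in diameter, bevelled tip, 30 mm long, then a red round head 18 mm in diameter (20 mm collar in its lowest 2 mm), 36 mm high. Origin: tip of the shank on its axis; z up to the head. Fully home when the collar rests on the eyelet: the origin is then 4 mm above the worktop.
- pin_block: fixed wooden parking block, 50 x 50 x 34 mm, with a vertical through hole (diameter 11 mm) in its middle in which the pin stands, collar on the block's top. Origin: centre of the underside.
- glue_stick: upright glue stick, grey with red cap, 27 mm in diameter, 87 mm high, bystander. Origin: centre of the underside.
- eraser: small pink and white eraser lying flat, 19 x 47 x 12 mm, bystander. Origin: centre of the underside.
- sticky_notes: yellow block of sticky notes, 79 x 79 x 22 mm, bystander. Origin: centre of the underside.

How it is judged:
By the outcome, as a careful person would: the job done as asked, in the order asked, and still so for the second after the job is handed in, while the arm keeps its last pose, push and grip.
It also fails if it takes over 51 s, if anything falls off the work surface, if the arm or the gripper's body presses on something with over 40 N, if the wrist force passes 120 N, or if a joint passes its speed limit or range.

## Robot

A 6-joint arm with a two-finger parallel gripper is mounted at the origin on a cart in front of the work surface, level with it; the furniture and walls round the work are solid. World frame = base frame: x ahead of the robot, y to its left, z up, the work surface at z = 0. Lengths are in mm, angles in rad, forces in N, time in s.
With the tool pointing down it reaches from about 275 to 875 mm from the base axis. Payload 12.5 kg.
Tool frame: the origin (TCP) lies on the centre line of the jaws, within the pads' length; the fingertips stand 14 mm ahead of it and the grasp point (between the pads) lies 5 mm behind it (bot.nose_length is the distance from the TCP to the fingertips, in mm); z points along the fingers, y is the line along which they close (so a half turn about z gives the same grasp; the last joint's range is limited). The gripper opens to 85 mm and grips with 20 to 120 N. Pads are 22 mm wide; open, the fingers measure 114 mm over their backs; the gripper's body (76 mm by 85 mm) begins 54 mm behind the grasp point. The pads swing forward as they close: fully open they stand 13 mm farther back than shut.
Start: joints at [-1.424, 0.351, 1.652, -0, 1.139, -0.085], TCP at [126.372, -535.271, 245.29] pointing down, gripper open.
Joint ranges: [-2.75, 2.75], [-0.79, 2.1], [0.01, 2.65], [-1.57, 4.71], [0.07, 3.14], [-2.87, 2.87]. Speed limits (rad/s): [2.22, 2.22, 2.79, 3.14, 3.14, 3.14].

## Interface

Orientations are given as a unit quaternion [x, y, z, w].
In Python, from station import monitor, imaging, bot gives the robot as it stands.
- The arm moves only by the tool arm_command, never from a script. Its argument "plan" is a list of rows, each a list of 3 entries, a list of its own where there are three numbers: the shift along the tool's x, y, z in units of 0.04 m (1.0 is 0.04 m), then the turn about the tool's z in units of 0.15 rad (1.0 is 0.15 rad), then the finger opening in mm, from 0 to 85.4. A call has 1 to 8 rows; each row shifts and turns the commanded pose from where the row before left it, along the tool's axes as they then stand; what a row does not reach is not made up. A row lasts 1/10 s, in which the tool goes at most 50 mm and 8.59 degrees, less where a joint would pass 70% of its speed; a pose out of reach is approached as far as the arm can. A call with a number of a shift or a turn outside -1 to 1 is refused whole. A call with a gripper value outside its range is refused whole. The fingers move at their own pace and stop on an object; "squeeze" is the grip in N (left out, the last holds). Time passes only in rows, so rows that do not move let the fingers close. It gives the time, the measured TCP pose, the force, the opening and the grip force at its end, in the units of the state.
- monitor.get_state(): the state, without advancing time (a new reading comes with each control period).
- imaging.snapshot(name): name is "scene" or "top" or "wrist"; returns a dict with "frame" (420x560x3 uint8, red, green, blue), "K" (3x3 intrinsics, pixels), "R" (3x3) and "t" (3): a world point X has camera coordinates R X + t. Camera axes: x right, y down, z forward; pixel columns grow to the right and rows downward; lengths in mm; the calibration is good to about 2 mm. A picture is of the moment at which its call begins. There is no depth.
- bot.sign_off(): hands the job in; it is judged then, once.
The state is a dict: "clock": time; "joint_positions": joint angles; "qd": joint speeds; "joint_torque": joint torques, N m; "ee_pos": TCP position; "ee_rot": TCP orientation; "force": force on the tool from outside, world axes, zero at the start; "moment": the same for the moment, N m; "gripper_width": opening from 0.0 (shut) to 1.0 (fully open); "gripper_force": force on a finger pad.
Only numpy, scipy, OpenCV 4.12 (cv2) and the standard library are available. Lean on these libraries where they do the work, as an engineer would, in place of code of your own. Each camera call takes 0.05 s, during which the arm holds its last target. There are 200 camera calls.

## Working session

There is one attempt and no reset: what is moved stays moved. The work goes in short steps, Python scripts to look and compute and a tool call to move; the robot and the scene stay as the last step left them, time stands still between calls to the robot, and variables do not carry over. Pictures are saved under pics/ and viewed, at most 10 in all, crops included, and the job is handed in when it is done.

Besides the shell and the picture viewer there is one more tool, called after "Emit:" as name(argument=value, ...), one argument or row to a line, values as JSON. arm_command: Moves the arm, as the interface text tells. Shifts and turns lie within -1 to 1; 1 stands for 0.04 m of shift or 0.15 rad of turn. Its arguments: {"type":"object","properties":{"plan":{"type":"array","items":{"type":"array"}},"squeeze":{"type":"number"}},"required":["plan"]}

```bash
mkdir -p pics; ls; cat > h.py <<'E'
import numpy as np, cv2
from station import monitor, imaging, bot
def snap(n,f=None):
    s=imaging.snapshot(n)
    for k in "KRt": s[k]=np.array(s[k],float)
    s["frame"]=np.array(s["frame"],np.uint8)
    if f: cv2.imwrite("pics/"+f,s["frame"][:,:,::-1]); np.savez("pics/"+f[:-4],**{k:s[k] for k in ("frame","K","R","t")})
    return s
def load(f): return dict(np.load("pics/"+f+".npz"))
def ray(s,u,v):
    d=s["R"].T@np.linalg.solve(s["K"],[u,v,1.]); return -s["R"].T@s["t"].ravel(), d/np.linalg.norm(d)
def onz(s,u,v,z):
    c,d=ray(s,u,v); return c+d*(z-c[2])/d[2]
def tri(*obs):
    A=np.zeros((3,3));b=np.zeros(3)
    for s,u,v in obs:
        c,d=ray(s,u,v);P=np.eye(3)-np.outer(d,d);A+=P;b+=P@c
    x=np.linalg.solve(A,b)
    res=[np.linalg.norm((np.eye(3)-np.outer(d,d))@(x-c)) for c,d in (ray(*o) for o in obs)]
    return x,np.round(res,2)
def proj(s,X):
    p=s["K"]@(s["R"]@np.array(X,float)+s["t"].ravel()); return p[:2]/p[2]
def blobs(s,lo,hi,mn=30):
    h=cv2.cvtColor(s["frame"],cv2.COLOR_RGB2HSV); lo=np.array(lo);hi=np.array(hi)
    if lo[0]>hi[0]: m=cv2.inRange(h,lo,np.array([180,hi[1],hi[2]]))|cv2.inRange(h,np.array([0,lo[1],lo[2]]),hi)
    else: m=cv2.inRange(h,lo,hi)
    n,l,st,c=cv2.connectedComponentsWithStats(m)
    return [(c[i].round(1).tolist(),st[i].tolist()) for i in range(1,n) if st[i,4]>=mn],l
E
python3 - <<'E'
from h import *
a=snap("scene","s0.png");b=snap("top","t0.png");w=snap("wrist","w0.png")
cv2.imwrite("pics/st.png",np.vstack([np.hstack([cv2.resize(x["frame"],(400,300)) for x in (a,w)]),np.zeros((2,800,3),np.uint8)])[:,:,::-1])
for s,n in ((a,"s"),(b,"t"),(w,"w")):
    print(n,(-s["R"].T@s["t"]).round(),blobs(s,(170,120,80),(8,255,255))[0])
print(monitor.get_state())
E
```

```text
pics
s [-56. 900. 614.] [([303.7, 122.4], [301, 118, 7, 11, 53]), ([334.7, 166.0], [311, 160, 49, 13, 346]), ([327.0, 202.1], [259, 175, 141, 51, 3053]), ([250.4, 195.7], [245, 194, 12, 5, 44]), ([230.1, 229.7], [222, 224, 16, 12, 79]), ([209.2, 308.5], [90, 230, 262, 190, 13733]), ([87.4, 242.4], [80, 232, 16, 23, 170]), ([312.6, 375.9], [308, 373, 11, 6, 33]), ([195.9, 392.4], [186, 383, 18, 22, 92]), ([188.6, 404.8], [180, 391, 17, 29, 137]), ([181.3, 414.2], [178, 406, 8, 14, 37]), ([162.2, 414.1], [159, 409, 9, 11, 34])]
t [ 426.  -28. 1075.] [([319.8, 55.2], [316, 50, 8, 12, 52]), ([551.8, 64.4], [546, 59, 13, 13, 41]), ([142.7, 88.1], [131, 70, 24, 38, 239]), ([493.4, 100.2], [489, 96, 10, 9, 73]), ([549.0, 98.8], [540, 96, 20, 8, 40]), ([97.8, 159.8], [94, 155, 10, 15, 83]), ([262.9, 214.9], [87, 154, 349, 115, 27779]), ([237.8, 186.4], [232, 181, 12, 12, 109]), ([346.7, 217.6], [342, 214, 9, 8, 48])]
w [ 205. -517.  374.] [([220.1, 11.9], [152, 0, 111, 30, 1122])]
{'clock': 0.15, 'joint_positions': array([-1.42359784e+00,  3.51129986e-01,  1.65225442e+00,  2.11291252e-05,
        1.13911098e+00, -8.45869731e-02]), 'qd': array([ 0.00101231, -0.00108928, -0.00198536,  0.00131422,  0.00012049,
       -0.00172227]), 'joint_torque': array([-5.53746449e-04, -5.06248033e+01, -2.91503102e+01, -1.17400327e-04,
        3.30313429e-03, -2.84179686e-05]), 'ee_pos': array([ 126.3454701 , -535.04929046,  244.88110888]), 'ee_rot': array([ 9.93292361e-01,  1.15629067e-01, -4.53931076e-06, -4.51443787e-04]), 'force': array([0.31792666, 0.30678848, 0.02104737]), 'moment': array([ 0.00145671,  0.00939597, -0.0113674 ]), 'gripper_force': 0.0, 'gripper_width': 0.998932681373792}
```

View pics/t0.png

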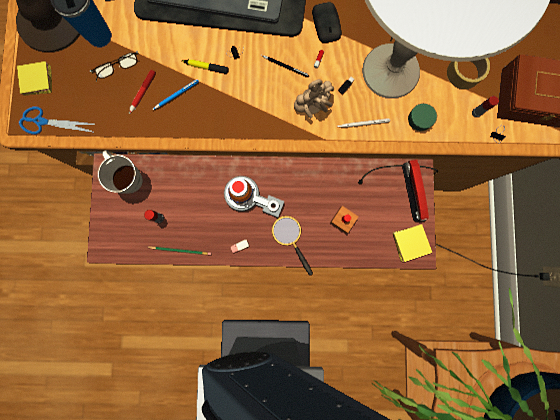

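View pics/s0.png

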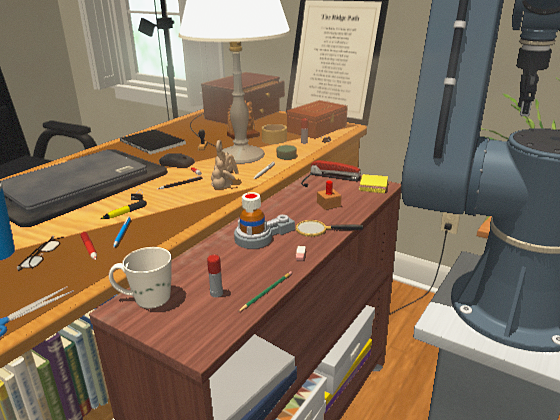

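The top view shows the cap at about (238,187), the boss hole at (273,206), the pin head at (346,218), and the block at (344,219). The scene view shows the cap at (251,197), the pin at (329,187), and the boss at (283,221).

```bash
python3 - <<'E'
from h import *
a=load("s0");b=load("t0");w=load("w0")
print(b["K"].round(1).tolist(),w["K"].round(1).tolist(),a["K"].round(1).tolist())
for s,n in ((a,"s"),(b,"t")): print(n,[x for x in blobs(s,(172,190,130),(6,255,255),20)[0]])
print("cap",tri((a,250.4,195.7),(b,237.8,186.4)));print("pin",tri((a,329,184),(b,346.7,217.6)))
print("boss hole top",onz(b,273,206,34), onz(a,283,220,34))
print("block",onz(b,344,219,34))
for n,(u,v) in dict(eraser=(240,246),glue=(150,215),notes=(412,243),stapler=(415,190),mug=(118,173),deskedge=(238,151),tableedge=(238,158)).items(): print(n,onz(b,u,v,0).round())
E
```

```text
[[408.3, 0.0, 272.4], [0.0, 408.3, 210.1], [0.0, 0.0, 1.0]] [[303.4, 0.0, 275.4], [0.0, 303.4, 210.4], [0.0, 0.0, 1.0]] [[496.2, 0.0, 279.4], [0.0, 496.2, 200.9], [0.0, 0.0, 1.0]]
s [([334.2, 163.8], [312, 160, 47, 11, 79]), ([328.4, 187.3], [326, 181, 6, 14, 72]), ([250.6, 195.7], [245, 194, 12, 4, 37]), ([87.3, 242.7], [81, 232, 15, 23, 139]), ([212.8, 258.4], [208, 255, 11, 8, 66])]
t [([319.7, 54.9], [316, 50, 8, 11, 42]), ([142.6, 87.5], [132, 70, 22, 36, 174]), ([493.5, 100.0], [489, 96, 10, 9, 61]), ([419.6, 188.6], [410, 160, 19, 59, 454]), ([237.7, 186.4], [232, 181, 12, 12, 99]), ([148.8, 214.2], [144, 210, 10, 10, 75]), ([347.0, 217.6], [344, 214, 7, 8, 41])]
cap (array([594.65028301,  59.16254314, 116.72832907]), array([1.49, 1.49]))
pin (array([ 529.89610051, -210.24131816,   60.01304966]), array([0.69, 0.69]))
boss hole top [558.40332274 -26.03889354  34.        ] [550.04648157  -8.13112707  34.        ]
block [ 528.19291161 -208.31593791   34.        ]
eraser [455.  59.   0.]
glue [533. 299.   0.]
notes [ 472. -392.    0.]
stapler [ 613. -403.    0.]
mug [644. 391.   0.]
deskedge [710.  71.   0.]
tableedge [691.  71.   0.]
```

View pics/w0.png

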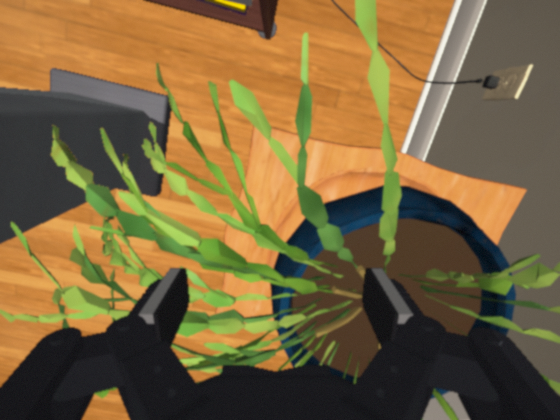

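The wrist view shows only plants beyond the shelf, with the fingers at the bottom of the image around (175,300) and (385,300). Next I'll move over the work.

Emit:
arm_command(
  plan=[
    [[0, 0, 0], 0.775, 85],
    [[0, 0, 0], 0.775, 85],
    [[0.76, -0.88, 0.1], 0, 85],
    [[0.76, -0.88, 0.1], 0, 85],
    [[0.76, -0.88, 0.1], 0, 85],
    [[0.76, -0.88, 0.1], 0, 85],
    [[0.76, -0.88, 0.1], 0, 85],
    [[0.76, -0.88, 0.1], 0, 85],
  ],
)

```text
clock: 0.95
ee_pos: [309.7, -322.6, 221.2]
ee_rot: [1.0, -0.001, 0.0, 0.0]
force: [1.0, -0.6, -0.6]
gripper_width: 0.996
gripper_force: 0.0
```

Emit:
arm_command(
  plan=[
    [[0.76, -0.88, 0.1], 0, 85],
    [[0.76, -0.88, 0.1], 0, 85],
    [[0.76, -0.88, 0.1], 0, 85],
    [[0.76, -0.88, 0.1], 0, 85],
    [[0, 0, 0], 0, 85],
    [[0, 0, 0], 0, 85],
  ],
)

```text
clock: 1.55
ee_pos: [430.8, -182.8, 205.0]
ee_rot: [1.0, 0.001, -0.0, -0.0]
force: [-0.5, -0.5, 0.6]
gripper_width: 0.996
gripper_force: 0.0
```

```bash
python3 - <<'E'
from h import *
w=snap("wrist","w1.png"); s=monitor.get_state(); print(s["clock"],s["ee_pos"],s["ee_rot"].round(4),s["joint_positions"].round(2))
print((-w["R"].T@w["t"]).round(1)); print(blobs(w,(172,170,110),(6,255,255),40)[0])
print(proj(w,(595,59,117)),proj(w,(530,-210,60)),proj(w,(555,-20,34)))
E
```

```text
1.6 [ 430.33920264 -183.57748086  205.14295613] [ 1.e+00 -0.e+00 -3.e-04 -0.e+00] [-0.5   0.25  1.9  -0.    0.99  1.07]
[ 511.3 -182.7  334.6]
[([536.1, 40.6], [517, 0, 39, 86, 1967]), ([307.4, 87.0], [295, 75, 24, 25, 431])]
[-131.0231455   -38.98823565] [307.97069607  86.8475332 ] [93.83349956 58.42337639]
```

View pics/w1.png

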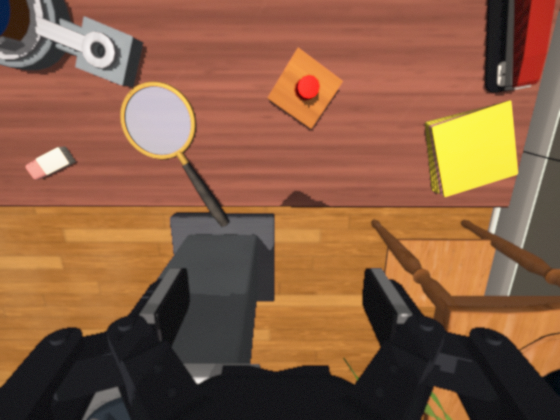

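The wrist view shows the pin head at (307,87), the block around it at about (306,88), the eyelet at (99,49), and the bottle cut off at the top left. The eraser is at (50,163) and the magnifier at (158,120).

Emit:
arm_command(
  plan=[
    [[0.31, -0.96, 0], 0, 85],
    [[0.31, -0.96, 0], 0, 85],
    [[0.31, -0.96, 0], 0, 85],
    [[0.31, -0.96, 0], 0, 85],
    [[0, 0, 0], 0, 85],
    [[0, 0, 0], 0, 85],
  ],
)

```text
clock: 2.2
ee_pos: [480.1, -30.7, 205.3]
ee_rot: [1.0, -0.0, -0.0, 0.0]
force: [-0.0, -0.3, -0.7]
gripper_width: 0.995
gripper_force: 0.0
```

```bash
python3 - <<'E'
from h import *
w=snap("wrist","w2.png"); s=monitor.get_state(); print(s["clock"],s["ee_pos"],s["ee_rot"].round(4))
print((-w["R"].T@w["t"]).round(1)); print(blobs(w,(172,170,110),(6,255,255),40)[0])
print(proj(w,(595,59,117)),proj(w,(530,-210,60)),proj(w,(555,-20,34)))
E
```

```text
2.25 [479.96365486 -31.20592326 205.28670151] [ 1.e+00 -9.e-04 -1.e-04  1.e-04]
[560.5 -30.7 334.9]
[([134.4, 53.8], [113, 30, 44, 49, 1682]), ([475.6, 145.2], [451, 135, 44, 24, 575])]
[136.5213721   54.30194843] [476.27784636 146.35656311] [263.9995933  116.53012579]
```

View pics/w2.png

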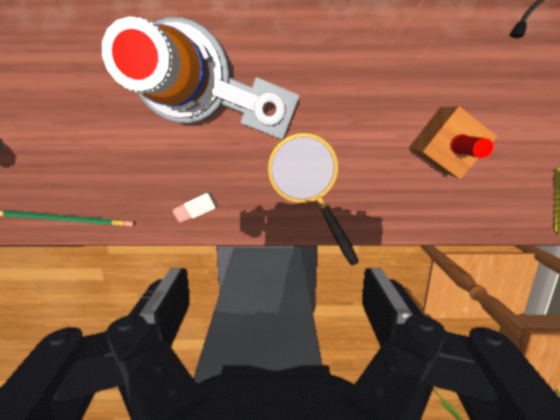

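This view shows the cap disc at (135,54), the eyelet ring at (268,107), the pin head top at (484,147), and the block around (453,142).

```bash
python3 - <<'E'
from h import *
w1=load("w1");w2=load("w2");t=load("t0");a=load("s0")
def ring(s,u,v,r=28):
    g=cv2.cvtColor(s["frame"],cv2.COLOR_RGB2GRAY)
    g=cv2.resize(g[v-r:v+r,u-r:u+r],None,fx=6,fy=6,interpolation=cv2.INTER_CUBIC)
    out=[]
    for th in (60,90,120,190,200,210):
        for c in cv2.findContours((g>th).astype(np.uint8),cv2.RETR_CCOMP,cv2.CHAIN_APPROX_NONE)[0]:
            if len(c)>60:
                e=cv2.fitEllipse(c); 
                if e[1][1]<1.35*e[1][0] and e[1][1]<260 and cv2.contourArea(c)>800: out.append((th,(round((e[0][0]+.5)/6-.5+u-r,1),round((e[0][1]+.5)/6-.5+v-r,1)),round(e[1][0]/6,1),round(e[1][1]/6,1)))
    return out
for n,s,u,v in (("w1",w1,99,49),("w2",w2,268,107)):
    for o in ring(s,u,v): print(n,o)
print("cap",tri((w2,134.4,53.8),(t,237.7,186.4)),tri((w2,134.4,53.8),(a,250.6,195.7)),onz(w2,134.4,53.8,118))
print("pin",tri((w1,307.4,87),(w2,484,147)), tri((w1,307.4,87),(t,347,217.6)),tri((w2,484,147),(t,347,217.6)))
# block contour (orange)
for s,(lo,hi) in ((w1,((8,150,120),(16,255,255))),(w2,((8,150,120),(16,255,255)))):
    B,l=blobs(s,lo,hi,300); 
    for i,(c,st) in enumerate(B): 
        if st[1]<200: print(c,st)
# bright red head top in w2
h=cv2.cvtColor(w2["frame"],cv2.COLOR_RGB2HSV); 
for v in (141,145,147,150): print(w2["frame"][v,452:494:2,0].tolist())
E
```

```text
w1 (90, (97.6, 49.3), 12.0, 15.6)
w1 (120, (97.5, 49.4), 13.1, 16.8)
w1 (120, (103.9, 52.4), 28.1, 35.6)
w1 (190, (97.6, 49.3), 15.6, 19.4)
w1 (200, (97.6, 49.2), 16.0, 20.0)
w1 (210, (97.6, 49.2), 16.6, 20.7)
w2 (120, (292.2, 132.0), 6.2, 8.0)
w2 (120, (268.6, 107.9), 11.9, 13.1)
w2 (190, (268.8, 108.3), 14.5, 15.3)
w2 (200, (268.8, 108.3), 14.8, 15.7)
w2 (210, (268.8, 108.2), 15.1, 16.1)
cap (array([593.49372143,  58.18139251, 121.8527192 ]), array([1.01, 1.01])) (array([595.19252009,  60.17090927, 117.29372774]), array([0.06, 0.06])) [595.13297451  59.91113037 118.        ]
pin (array([ 529.93462259, -208.639556  ,   71.8823489 ]), array([0.9, 0.9])) (array([ 528.22697562, -208.18378517,   76.10317006]), array([0.61, 0.61])) (array([ 529.43871938, -210.13606187,   69.27902319]), array([1.18, 1.18]))
[304.0, 88.1] [267, 47, 76, 82, 2882]
[179.5, 61.8] [149, 25, 49, 73, 1007]
[455.9, 141.6] [423, 106, 74, 73, 2207]
[169, 137, 113, 113, 114, 116, 119, 118, 121, 121, 123, 123, 159, 235, 248, 249, 249, 249, 249, 248, 237]
[142, 99, 97, 100, 101, 103, 104, 107, 109, 106, 98, 200, 248, 249, 249, 249, 249, 249, 249, 249, 246]
[136, 96, 92, 96, 97, 97, 99, 100, 102, 104, 122, 234, 249, 249, 249, 249, 249, 248, 248, 248, 246]
[151, 104, 87, 85, 86, 89, 90, 90, 91, 88, 134, 242, 249, 249, 249, 249, 249, 248, 248, 247, 236]
```

```bash
python3 - <<'E'
from h import *
w1=load("w1");w2=load("w2")
x,r=tri((w1,97.6,49.2),(w2,268.8,108.2)); print("eye",x,r, onz(w1,97.6,49.2,34),onz(w2,268.8,108.2,34))
def br(s,u,v,r=24):
    f=s["frame"].astype(int); m=(f[...,0]>185)&(f[...,1]<60); m2=np.zeros_like(m); m2[v-r:v+r,u-r:u+r]=m[v-r:v+r,u-r:u+r]
    y,x=np.nonzero(m2); return x.mean(),y.mean(),len(x),np.ptp(x),np.ptp(y)
p1=br(w1,307,87);p2=br(w2,484,147);print(p1,p2)
print("pin",tri((w1,*p1[:2]),(w2,*p2[:2])),onz(w1,*p1[:2],70),onz(w2,*p2[:2],70))
c=br(w2,135,54,40);print(c,onz(w2,*c[:2],118))
for e in (onz(w1,97.6,49.2,34),onz(w2,268.8,108.2,34)):
    d=e-np.array([595.1,59.9,34]);print(np.linalg.norm(d),np.arctan2(d[1],d[0]))
E
```

```text
eye [562.46662597 -24.59214083  33.75287585] [0.02 0.02] [562.40929157 -24.71708267  34.        ] [562.48037552 -24.60214952  34.        ]
(np.float64(309.49122807017545), np.float64(88.78508771929825), 228, np.int64(19), np.int64(20)) (np.float64(482.6121794871795), np.float64(147.79807692307693), 312, np.int64(19), np.int64(19))
pin (array([ 528.80557373, -210.8365818 ,   67.12696684]), array([0.8, 0.8])) [ 527.86365201 -210.2927482    70.        ] [ 529.88750933 -209.18732801   70.        ]
(np.float64(133.26824324324323), np.float64(53.78175675675676), 1480, np.int64(42), np.int64(46)) [595.14371858  60.63761502 118.        ]
90.71236463361016 -1.9394690378765163
90.57954059321285 -1.9391942712389323
```

Emit:
arm_command(
  plan=[
    [[0.247, 0.89, 0.425], 0, 85],
    [[0.247, 0.89, 0.425], 0, 85],
    [[0.247, 0.89, 0.425], 0, 85],
    [[0.247, 0.89, 0.425], 0, 85],
    [[0.247, 0.89, 0.425], 0, 85],
    [[0, 0, 0], -1, 85],
    [[0, 0, 0], -1, 85],
    [[0, 0, 0], -1, 85],
  ],
)

```text
clock: 3.05
ee_pos: [528.4, -210.3, 120.0]
ee_rot: [0.975, 0.224, -0.0, -0.0]
force: [-0.5, -0.1, -0.1]
gripper_width: 0.995
gripper_force: 0.0
```

Emit:
arm_command(
  plan=[
    [[0, 0, 0], -1, 60],
    [[0, 0, 0], -1, 60],
    [[0, 0, 0], -1, 60],
    [[0, 0, 0], -1, 60],
    [[0, 0, 0], -1, 60],
    [[0, 0, 0], 0, 60],
    [[0, 0, 0], 0, 60],
    [[0, 0, 0], 0, 60],
  ],
)

```text
clock: 3.85
ee_pos: [529.2, -208.7, 120.3]
ee_rot: [0.827, 0.562, -0.0, -0.0]
force: [0.2, 0.0, 0.7]
gripper_width: 0.699
gripper_force: 0.0
```

```bash
cat >> h.py <<'E'
from scipy.spatial.transform import Rotation as Ro
def br(s,u,v,r=24):
    f=s["frame"].astype(int); m=(f[...,0]>185)&(f[...,1]<60); m2=np.zeros_like(m); m2[v-r:v+r,max(0,u-r):u+r]=m[v-r:v+r,max(0,u-r):u+r]
    y,x=np.nonzero(m2); return x.mean(),y.mean(),len(x),np.ptp(x),np.ptp(y)
def go(target,p=None):
    s=monitor.get_state(); p=s["ee_pos"] if p is None else p
    R=Ro.from_quat(s["ee_rot"]).as_matrix(); print("clock",s["clock"],"pos",np.round(p,1),"yaw",round(np.arctan2(R[1,0],R[0,0]),4),"tilt",R[2].round(3),"units",(R.T@(np.array(target)-p)/40).round(3))
def mean(n=6):
    P=[]
    for i in range(n): snap("top"); P.append(monitor.get_state()["ee_pos"])
    return np.mean(P,0)
E
python3 - <<'E'
from h import *
w=snap("wrist","w3.png"); u=proj(w,(529.4,-209.5,70)).round(1);print(u)
p=br(w,int(u[0]),int(u[1]),60);print(p,onz(w,*p[:2],70)); m=mean(3);go((529.4,-209.5,56),m)
E
```

```text
[276.  242.4]
(np.float64(280.29411764705884), np.float64(213.64705882352942), 17, np.int64(13), np.int64(6)) [ 539.12379183 -192.21175346   70.        ]
clock 4.05 pos [ 529.5 -208.2  120.3] yaw 1.198 tilt [-0. -0. -1.] units [-0.032  0.01   1.608]
```

View pics/w3.png

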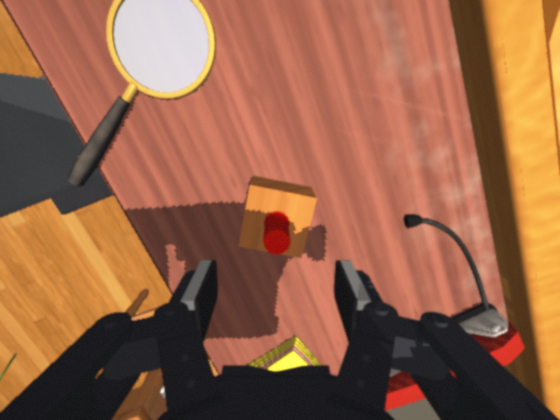

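The pin head top is at (277,240), midway between the fingers at u≈276, so I'll go down and grip.

Emit:
arm_command(
  plan=[
    [[-0.02, 0.01, 0.5], 0, 50],
    [[0, 0, 0.6], 0, 50],
    [[0, 0, 0.5], 0, 40],
    [[0, 0, 0], 0, 30],
    [[0, 0, 0], 0, 10],
    [[0, 0, 0], 0, 10],
    [[0, 0, 0], 0, 10],
    [[0, 0, 0], 0, 10],
  ],
  squeeze=40,
)

```text
clock: 4.85
ee_pos: [530.0, -209.0, 57.0]
ee_rot: [0.826, 0.564, 0.0, 0.001]
force: [-0.0, -0.0, -0.0]
gripper_width: 0.188
gripper_force: 39.0
```

Emit:
arm_command(
  plan=[
    [[0, 0, 0], 0, 10],
    [[0, 0, 0], 0, 10],
    [[0, 0, 0], 0, 10],
    [[0, 0, 0], 0, 10],
  ],
)

```text
clock: 5.25
ee_pos: [529.9, -208.9, 56.7]
ee_rot: [0.826, 0.564, 0.0, 0.0]
force: [-0.8, 0.8, 4.8]
gripper_width: 0.191
gripper_force: 39.6
```

Emit:
arm_command(
  plan=[
    [[0, 0, -0.2], 0, 10],
    [[0, 0, -0.5], 0, 10],
    [[0, 0, -0.6], 0, 10],
    [[0, 0, 0], 0, 10],
    [[0.5, -0.1, 0], 0, 10],
    [[0.9, -0.18, 0], 0, 10],
    [[0.9, -0.18, 0], 0, 10],
    [[0.9, -0.18, 0], 0, 10],
  ],
)

```text
clock: 6.05
ee_pos: [552.1, -79.0, 107.8]
ee_rot: [0.826, 0.564, -0.0, -0.0]
force: [0.1, 0.4, 0.0]
gripper_width: 0.19
gripper_force: 39.4
```

Emit:
arm_command(
  plan=[
    [[0.9, -0.18, 0], 0, 10],
    [[0.5, -0.1, 0], 0, 10],
    [[0, 0, 0], 0, 10],
    [[0, 0, 0], 0, 10],
    [[0, 0, 0], 0, 10],
    [[0, 0, 0], 0, 10],
  ],
)

```text
clock: 6.65
ee_pos: [562.0, -25.0, 108.1]
ee_rot: [0.826, 0.564, -0.0, -0.0]
force: [-0.7, 0.2, -0.4]
gripper_width: 0.186
gripper_force: 39.4
```

```bash
python3 - <<'E'
from h import *
w=snap("wrist","w4.png"); s=snap("scene","s4.png"); m=mean(3);go((562.5,-24.4,57),m)
print(monitor.get_state()["gripper_width"],monitor.get_state()["gripper_force"])
print("eye",proj(w,(562.45,-24.65,34)),proj(s,(562.45,-24.65,34)),"pin collar/tip",proj(s,[*m[:2],m[2]-22.5]),proj(s,[*m[:2],m[2]-52.5]))
c=s["frame"][150:250,200:340];cv2.imwrite("pics/c4.png",np.hstack([cv2.resize(c,(560,400),interpolation=2),cv2.resize(w["frame"][200:420,180:380],(240,264)).repeat(1,0) if 0 else cv2.resize(w["frame"][150:420,200:350],(222,400))])[:,:,::-1])
E
```

```text
clock 6.9 pos [562.1 -24.5 108.3] yaw 1.1988 tilt [-0.  0. -1.] units [0.006 0.007 1.282]
0.1868336037222248 39.373313784599304
eye [275.62254962 227.15193401] [282.47516614 216.17514083] pin collar/tip [282.20568246 197.70899127] [282.40338823 208.51735878]
```

View pics/c4.png

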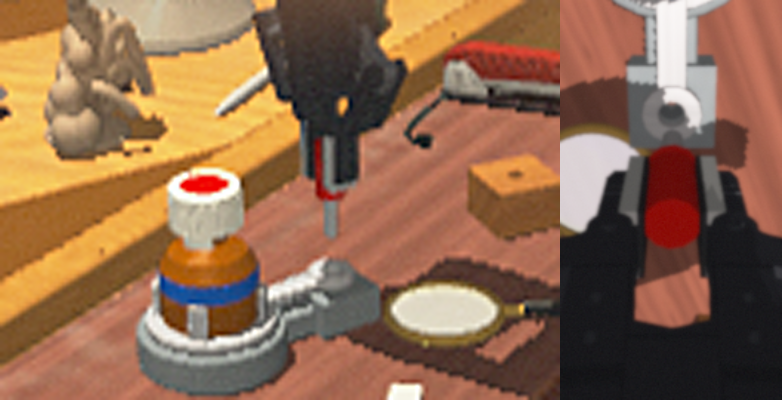

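The scene crop shows the pin upright, with its tip at about (283,209) as predicted. In the wrist crop the head sits between the pads, with its top at about (276,300) and the eyelet at (276,226).

```bash
python3 - <<'E'
from h import *
w=load("w4"); m=np.array([562.1,-24.5,108.3])
print(proj(w,[*m[:2],121.8]),proj(w,[*m[:2],85.8]))
f=w["frame"].astype(int)
for u in (268,272,276,280): print(u,[ (v,f[v,u,0]) for v in range(236,325,4)])
r=(f[...,0]>60)&(f[...,1]<40)&(f[...,2]<40); r[:240]=0
for v in range(244,322,6):
    x=np.nonzero(r[v,240:310])[0]+240; print(v,x.min() if len(x) else 0,x.max() if len(x) else 0)
E
```

```text
[275.02200866 299.21088406] [275.06026076 261.07859662]
268 [(236, np.int64(124)), (240, np.int64(120)), (244, np.int64(98)), (248, np.int64(90)), (252, np.int64(117)), (256, np.int64(99)), (260, np.int64(100)), (264, np.int64(100)), (268, np.int64(100)), (272, np.int64(101)), (276, np.int64(102)), (280, np.int64(102)), (284, np.int64(107)), (288, np.int64(143)), (292, np.int64(141)), (296, np.int64(141)), (300, np.int64(141)), (304, np.int64(139)), (308, np.int64(140)), (312, np.int64(140)), (316, np.int64(116)), (320, np.int64(89)), (324, np.int64(87))]
272 [(236, np.int64(116)), (240, np.int64(84)), (244, np.int64(84)), (248, np.int64(99)), (252, np.int64(112)), (256, np.int64(101)), (260, np.int64(102)), (264, np.int64(101)), (268, np.int64(101)), (272, np.int64(102)), (276, np.int64(102)), (280, np.int64(101)), (284, np.int64(116)), (288, np.int64(143)), (292, np.int64(141)), (296, np.int64(141)), (300, np.int64(140)), (304, np.int64(140)), (308, np.int64(140)), (312, np.int64(139)), (316, np.int64(132)), (320, np.int64(88)), (324, np.int64(87))]
276 [(236, np.int64(105)), (240,
[... 432 characters left out ...]
 (320, np.int64(89)), (324, np.int64(83))]
280 [(236, np.int64(121)), (240, np.int64(89)), (244, np.int64(83)), (248, np.int64(98)), (252, np.int64(113)), (256, np.int64(103)), (260, np.int64(101)), (264, np.int64(102)), (268, np.int64(101)), (272, np.int64(101)), (276, np.int64(102)), (280, np.int64(102)), (284, np.int64(112)), (288, np.int64(141)), (292, np.int64(143)), (296, np.int64(142)), (300, np.int64(141)), (304, np.int64(140)), (308, np.int64(140)), (312, np.int64(139)), (316, np.int64(129)), (320, np.int64(93)), (324, np.int64(96))]
244 0 0
250 267 283
256 260 291
262 260 290
268 260 291
274 260 291
280 259 292
286 258 292
292 257 293
298 257 294
304 257 294
310 258 292
316 268 283
```

Emit:
arm_command(
  plan=[
    [[0.02, 0.007, 0.2], 0, 10],
    [[0, 0, 0.3], 0, 10],
    [[0, 0, 0.2], 0, 10],
    [[0, 0, 0.15], 0, 10],
    [[0, 0, 0.1], 0, 10],
    [[0, 0, 0], 0, 10],
  ],
)

```text
clock: 7.5
ee_pos: [562.5, -23.4, 69.7]
ee_rot: [0.826, 0.564, -0.0, -0.0]
force: [0.6, -0.9, -0.8]
gripper_width: 0.189
gripper_force: 39.4
```

Tip is at z≈17, well inside the eyelet with no contact force. I'll continue to home and then press lightly.

Emit:
arm_command(
  plan=[
    [[0, 0, 0.1], 0, 10],
    [[0, 0, 0.1], 0, 10],
    [[0, 0, 0.08], 0, 10],
    [[0, 0, 0.03], 0, 10],
    [[0, 0, 0.03], 0, 10],
    [[0, 0, 0], 0, 10],
  ],
)

```text
clock: 8.1
ee_pos: [562.7, -23.5, 56.7]
ee_rot: [0.826, 0.564, -0.0, 0.0]
force: [-0.1, -3.0, 0.7]
gripper_width: 0.183
gripper_force: 39.6
```

Emit:
arm_command(
  plan=[
    [[0, 0, 0.025], 0, 10],
    [[0, 0, 0.025], 0, 10],
    [[0, 0, 0], 0, 10],
  ],
)

```text
clock: 8.4
ee_pos: [563.9, -23.9, 56.5]
ee_rot: [0.825, 0.564, 0.001, 0.001]
force: [-3.7, -4.3, 17.6]
gripper_width: 0.19
gripper_force: 41.2
```

Firm contact at the home height, so I'll let go and lift.

Emit:
arm_command(
  plan=[
    [[0, 0, -0.025], 0, 20],
    [[0, 0, 0], 0, 40],
    [[0, 0, 0], 0, 45],
    [[0, 0, 0], 0, 45],
    [[0, 0, 0], 0, 45],
    [[0, 0, -0.5], 0, 45],
    [[0, 0, -1], 0, 45],
    [[0, 0, -1], 0, 45],
  ],
)

```text
clock: 9.2
ee_pos: [562.2, -23.3, 156.3]
ee_rot: [0.826, 0.564, -0.001, -0.001]
force: [-0.1, 0.1, 0.8]
gripper_width: 0.522
gripper_force: 0.0
```

Emit:
arm_command(
  plan=[
    [[0, 0, -0.5], 0, 70],
    [[-0.5, 0, 0], 1, 85],
    [[0, 0, 0], 1, 85],
    [[0, 0, 0], 1, 85],
    [[0, 0, 0], 1, 85],
    [[0, 0, 0], 1, 85],
    [[0, 0, 0], 1, 85],
    [[0, 0, 0], 1, 85],
  ],
)

```text
clock: 10.0
ee_pos: [555.4, -42.0, 175.6]
ee_rot: [0.997, 0.072, -0.0, -0.0]
force: [1.3, 0.6, 0.1]
gripper_width: 0.994
gripper_force: 0.0
```

Emit:
arm_command(
  plan=[
    [[0, 0, 0], 1, 85],
    [[0, 0, 0], 0, 85],
    [[0, 0, 0], 0, 85],
  ],
)

```text
clock: 10.3
ee_pos: [555.4, -42.0, 175.6]
ee_rot: [1.0, 0.002, -0.0, -0.0]
force: [-0.9, -0.2, -0.0]
gripper_width: 0.99
gripper_force: 0.0
```

```bash
python3 - <<'E'
from h import *
w=snap("wrist","w5.png"); m=mean(3); go((595.1,60,140),m)
for z in ((562.45,-24.65,70),(562.45,-24.65,34),(595.1,60,118)): print(proj(w,z))
f=w["frame"];cv2.imwrite("pics/c5.png",cv2.resize(f[0:300,60:460],(800,600))[:,:,::-1])
print(blobs(w,(172,170,60),(6,255,255),60)[0])
E
```

```text
clock 10.5 pos [555.5 -42.  175.7] yaw 0.0014 tilt [-0. -0. -1.] units [ 0.994 -2.549  0.892]
[253.9810687  205.52536898]
[256.59524161 193.93049665]
[113.06728985 178.09190272]
[([112.9, 179.0], [90, 157, 47, 45, 1588]), ([254.2, 199.7], [243, 184, 23, 32, 506])]
```

View pics/c5.png

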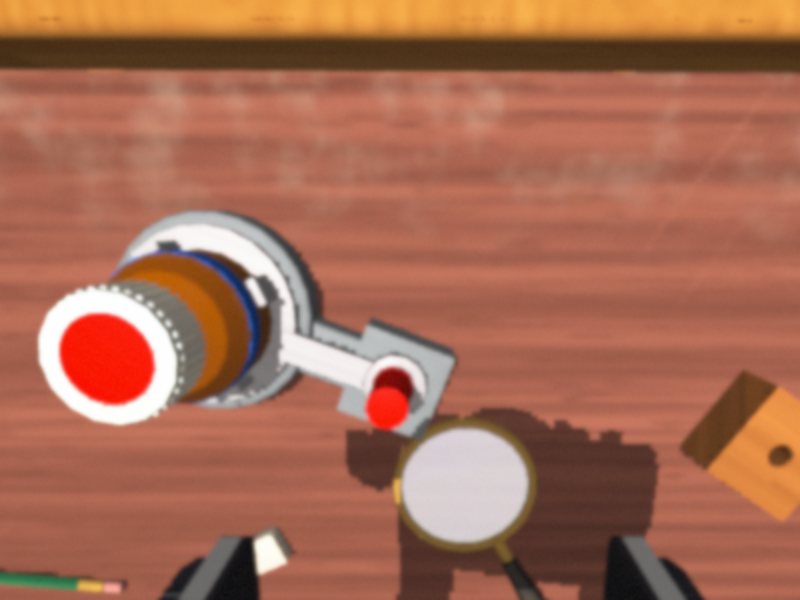

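The pin head top is at about (253,204) in full-image pixels, matching the prediction for a pin fully home and released. The cap disc at (113,179) also matches. The block is empty.

Emit:
arm_command(
  plan=[
    [[0.331, -0.85, 0], 0, 85],
    [[0.331, -0.85, 0], 0, 85],
    [[0.331, -0.85, 0], 0, 85],
    [[0, 0, 0.5], 0, 85],
    [[0, 0, 0.4], 0, 85],
    [[0, 0, 0], 0, 85],
  ],
)

```text
clock: 11.1
ee_pos: [594.1, 60.2, 137.7]
ee_rot: [1.0, 0.001, -0.002, 0.0]
force: [-0.4, -0.5, 0.1]
gripper_width: 0.997
gripper_force: 0.0
```

```bash
python3 - <<'E'
from h import *
w5=load("w5");c=onz(w5,112.9,179,118);print(c)
w=snap("wrist","w6.png"); m=mean(3); go((595.1,60.1,106),m); print(proj(w,(595.1,60.1,118)),blobs(w,(172,170,60),(6,255,255),300)[0])
E
```

```text
[594.51867632  60.19985961 118.        ]
clock 11.3 pos [595.6  59.8 140.4] yaw -0.0006 tilt [ 0.001 -0.    -1.   ] units [-0.013 -0.008  0.86 ]
[275.39042589 262.65662552] [([276.9, 264.3], [251, 241, 53, 47, 1928]), ([383.7, 258.1], [366, 240, 36, 39, 779]), ([8.1, 304.0], [0, 289, 23, 37, 493])]
```

Emit:
arm_command(
  plan=[
    [[-0.02, 0.005, 0.4], 0, 85],
    [[0, 0, 0.46], 0, 85],
    [[0, 0, 0], 0, 60],
    [[0, 0, 0], 0, 48],
    [[0, 0, 0], 0, 30],
    [[0, 0, 0], 0, 30],
    [[0, 0, 0], 0, 30],
    [[0, 0, 0], 0, 30],
  ],
  squeeze=60,
)

```text
clock: 12.1
ee_pos: [595.1, 59.7, 106.1]
ee_rot: [1.0, -0.0, 0.001, 0.0]
force: [1.7, -1.4, 3.9]
gripper_width: 0.479
gripper_force: 60.0
```

```bash
python3 - <<'E'
from h import *
m=mean(4);go((594.6,60,106),m);s=monitor.get_state();print(s["force"],s["moment"],s["gripper_width"],s["gripper_force"])
E
```

```text
clock 12.3 pos [595.   59.7 105.8] yaw -0.0008 tilt [ 0.001  0.    -1.   ] units [-0.01  -0.008 -0.005]
[ 4.19207229 -1.69982562  3.92025697] [-0.2529717  -0.35819702  0.00566166] 0.4809976512946428 59.954789216135396
```

Emit:
arm_command(
  plan=[
    [[0, 0, 0.06], 0, 30],
    [[0, 0, 0.06], 0, 30],
    [[0, 0, 0.06], 0, 30],
    [[0, 0, 0], 0, 30],
    [[0, 0, 0], 0, 30],
  ],
)

```text
clock: 12.8
ee_pos: [595.1, 59.7, 98.8]
ee_rot: [1.0, -0.0, 0.001, 0.0]
force: [1.0, -1.4, 10.3]
gripper_width: 0.481
gripper_force: 60.4
```

```bash
python3 - <<'E'
from h import *
m=mean(4);go((594.6,60,98.5),m);s=monitor.get_state();print(s["force"],s["moment"],s["gripper_width"],s["gripper_force"])
E
```

```text
clock 13.0 pos [595.1  59.7  98.8] yaw -0.0007 tilt [ 0.002  0.    -1.   ] units [-0.012 -0.008  0.009]
[ 0.77263648 -2.00887201  9.32126201] [-0.24443461 -0.13856997 -0.05308579] 0.4796543234405891 60.389014924221556
```

The force of about 9.6 N matches 7 mm of press, so I'll twist counterclockwise by 1.2 rad.

Emit:
arm_command(
  plan=[
    [[0, 0, 0], -1, 30],
    [[0, 0, 0], -1, 30],
    [[0, 0, 0], -1, 30],
    [[0, 0, 0], -1, 30],
    [[0, 0, 0], -1, 30],
    [[0, 0, 0], -1, 30],
    [[0, 0, 0], -1, 30],
    [[0, 0, 0], -1, 30],
  ],
)

```text
clock: 13.8
ee_pos: [594.8, 60.0, 98.8]
ee_rot: [0.824, 0.567, 0.001, 0.0]
force: [0.8, 0.3, 10.6]
gripper_width: 0.484
gripper_force: 60.4
```

```bash
python3 - <<'E'
from h import *
m=mean(4);go((594.6,60,98.5),m);s=monitor.get_state();print(s["force"],s["moment"],s["gripper_width"],s["gripper_force"])
E
```

```text
clock 14.0 pos [594.8  60.   98.8] yaw 1.1997 tilt [ 0.001  0.001 -1.   ] units [-0.001 -0.006  0.007]
[-0.37766878  1.19605792 10.17819453] [-0.0408771   0.02795617  0.01870621] 0.482055461743001 60.383101269981125
```

Emit:
arm_command(
  plan=[
    [[0, 0, -0.1], 0, 30],
    [[0, 0, -0.1], 0, 30],
    [[0, 0, -0.05], 0, 30],
    [[0, 0, 0], 0, 30],
  ],
)

```text
clock: 14.4
ee_pos: [594.5, 59.9, 108.1]
ee_rot: [0.826, 0.564, 0.0, -0.0]
force: [1.7, 0.4, 2.4]
gripper_width: 0.474
gripper_force: 60.1
```

No downward resistance, so the cap is free. Next I'll lift to about 8 cm.

Emit:
arm_command(
  plan=[
    [[0, 0, -0.2], 0, 30],
    [[0, 0, -0.4], 0, 30],
    [[0, 0, -0.5], 0, 30],
    [[0, 0, -0.5], 0, 30],
    [[0, 0, -0.34], 0, 30],
    [[0, 0, 0], 0, 30],
    [[0, 0, 0], 0, 30],
    [[0, 0, 0], 0, 30],
  ],
)

```text
clock: 15.2
ee_pos: [593.9, 59.7, 184.5]
ee_rot: [0.826, 0.564, -0.001, -0.001]
force: [0.1, 0.7, -1.5]
gripper_width: 0.479
gripper_force: 61.2
```

```bash
python3 - <<'E'
from h import *
w=snap("wrist","w7.png");s=snap("scene","s7.png"); m=mean(4);go((594.6,60,186),m);st=monitor.get_state();print(st["force"],st["gripper_width"],st["gripper_force"],np.abs(st["qd"]).max())
print("cap rim",proj(s,(594.6,60,172)),"neck",proj(s,(594.6,60,92)),"pin",proj(s,(562.4,-24.6,70)))
cv2.imwrite("pics/c7.png",np.hstack([cv2.resize(s["frame"][110:290,190:390],(500,450),interpolation=2),cv2.resize(w["frame"][80:420,160:390],(300,450))])[:,:,::-1])
E
```

```text
clock 15.5 pos [594.3  59.7 185.1] yaw 1.1993 tilt [-0.    -0.001 -1.   ] units [ 0.009  0.006 -0.022]
[-0.52650778  0.73210907 -0.17164215] 0.4796277250310542 61.20142453437438 0.002182826858759297
cap rim [249.77878026 174.30140042] neck [251.28834209 205.33332774] pin [282.24594078 203.38876135]
```

View pics/c7.png

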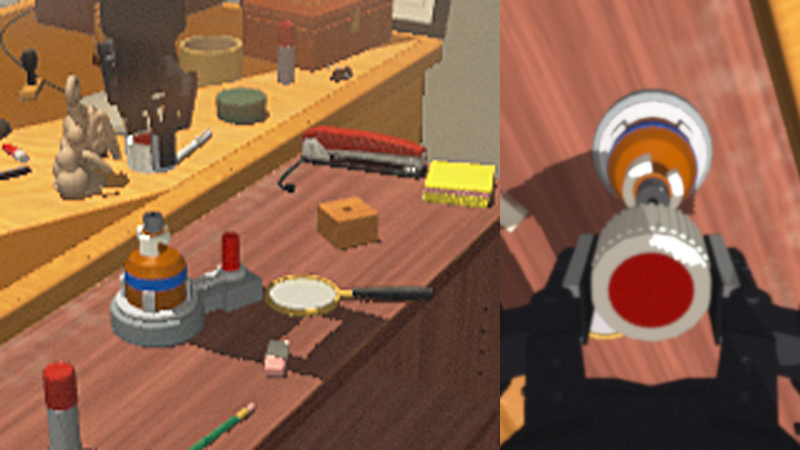

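The scene crop shows the open bottle with its nozzle exposed at (152,225) in the crop. The pin is upright in the eyelet at (231,250), and the cap is held level above the bottle at (145,152). The glue stick, eraser and notes have not moved.

```bash
python3 -c "
from station import bot
print(bot.sign_off())"
```

```text
the job is handed in; nothing more can be done
None
```

The job is handed in at about 15.5 s of the 51 s limit: the pin is home in the eyelet and released, and the cap is off and held level about 8 cm above the open bottle. The glue stick, eraser and notes look unmoved in the last picture, and no verdict came back.

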